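Dock the thin glass viewing cell and preset the focus

TASK

Get the fry viewer ready: take the tall narrow glass viewing cell out of the open breeder box and stand it in the viewer's dock, centred between the light panel and the front fork, and turn the focus knob so that its pointer stands at the long index line. The cell is thin glass, so grip it lightly, keep it upright and set it down gently; leave the other loose things where they are.

Things in the scene. Friction and masses are not known exactly. Their poses are not given: they have to be found in the camera images.
- cell_mid (a point): Viewing cell: thin glass trough with black seams, open top, 58 wide (its y) x 30 thick (its x) x 62 mm tall, 90-145 g, walls 3 mm. Point: its centre, half-way up (31 mm above its foot). z up. Starts upright in one of the three bays of the breeder box. It cracks if squeezed with more than about 50 N from each side (20-30 N holds it well) or set down or knocked with over 40 N.
- dock (a point): Centre of the viewer's dock floor, 25 mm above the bench. Dock x: along the optical axis, towards the light panel; z up. The slot between panel and fork is 40 mm along x, for the cell's 30 mm thickness, and about as deep as the cell is tall, so fingers fit only at the cell's two narrow ends (along y). Floor 58 mm along y, as wide as the cell; no end stops. Free at both ends.
- focus_knob (a joint): Focus knob, vertical axis, on the pinion block at the other end of the viewer; rad, growing clockwise seen from above, range 0 to 3.0. It stands at the long white index line at 1.5. 0: pointer along viewer +x. Stays where left, turns easily (0.04 N m); it drives the lens slide 4 mm per rad. Starts 0.6 to 1.4 rad short of the index.
- knob_grip (a point): In the focus knob's bar grip, on its axis, 95 mm above the bench; turns with the knob. Bar 40 mm long along its x, 14 mm thick along y, 34 mm tall (73.5 to 107.5 mm above the bench), on a round skirt of 42 mm across below the bar; white pointer line at the bar's +x end. Grip the bar across its thickness from above.
- index_mark (a point): The long white index line on the black dial plate round the knob, 67 mm above the bench, 30 mm from the knob's axis, on the viewer's -y side; the fine grey ticks are 0.3 rad apart.
- viewer: Fry viewer, fixed. Origin on the bench; x = optical axis, z up. Base 250 x 90 mm, x from -145 to 105. Dock centre at x 65; light panel x 85-97, 54 wide, top 88 mm; fork of two 8 mm prongs at y +-23, x 41-45, top 75 mm; lens barrel (30 mm across) between the prongs, camera box behind to x -65, top 73 mm; knob axis at x -105, block 66 x 72 mm, top 64 mm.
- breeder_box: Clear breeder box, fixed; origin under its centre. 138 (x) x 240 (y) x 75 mm tall, floor and walls 4 mm, two dividers: three bays 130 x 75 mm, centred at y -79, 0, +79 mm. Lid hinged on the +x rim, folded back, sloping down to the bench behind (to x +200). The cell stands across a bay, 8 mm from the walls at its narrow ends, over 35 mm free before each broad face.
- mat: Black ribbed rubber mat, 140 x 140 x 4 mm, fixed, lying clear between the box and the viewer: a place to put glass down. Origin under its centre; top 4 mm above the bench.
- dish: Low square glass dish 56 x 56 x 24 mm, in another bay. Leave alone. Origin under its centre.
- media_block: White ceramic filter block 50 x 46 x 48 mm, in another bay. Leave alone. Origin under its centre.
- cup: Blue plastic cup, 76 mm across, 90 mm tall, beyond the mat. Leave alone. Origin under its centre.
- food_jar: Jar with a white cap, 54 mm across, 85 mm tall, beyond the mat. Leave alone. Origin under its centre.
- scraper: Aluminium scraper lying flat beyond the viewer, 190 mm long, blade 60 mm wide, 10 mm high. Leave alone. Origin under its middle, x along it.
- feeding_tray: White silicone feeding tray 80 x 100 x 20 mm, on the robot's side of the mat, with a round suction pad (to 36 mm high) on one side. Leave alone. Origin under its centre.
- forceps: Steel forceps lying flat on the robot's side of the viewer, 150 mm long, 8 mm high. Leave alone. Origin under their middle, x along them.
There are look-alikes about, which are no part of the job. What is shaped like the part that bears cell_mid but blue is not meant.

How it is judged (in metres and radians):
At the end, for the whole second after the job is handed in: The cell stands upright on the dock floor between light panel and fork, within 10 mm of central from side to side, released and at rest; the focus knob is at rest with its pointer within 0.12 rad (7 degrees) of the long index line (x of cell_mid in the frame of dock between -0.007 and 0.007 m and y of cell_mid in the frame of dock between -0.01 and 0.01 m and z of cell_mid in the frame of dock between 0.027 and 0.035 m and angle between cell_mid's own z axis and vertical below 0.08 rad and angle between the x axis of cell_mid and the x axis of dock, either way round below 0.2 rad and linear speed of cell below 0.01 m/s and value of joint focus_knob between 1.38 and 1.62 rad and velocity of joint focus_knob between -0.05 and 0.05 rad/s); the robot touches nothing.
It fails at once if the glass cell is squeezed by the fingers with more than about 50 N from each side (100 N, both sides added) (contact force between the fingers and cell above 100 N).
It fails at once if the cell is set down, dropped or knocked with more than 40 N (contact force between cell and mat above 40 N or contact force between cell and viewer above 40 N or contact force between cell and breeder_box above 40 N or (contact force between cell and anything else above 40 N and contact force between the fingers and cell below 5 N)).
It fails at once if the cell is tipped more than 0.5 rad from upright (angle between cell_mid's own z axis and vertical above 0.5 rad).
It fails at once if another loose thing is shifted by more than 30 mm (distance of any of dish, media_block, cup, food_jar, scraper, feeding_tray, forceps from where it was at the start of the episode above 0.03 m).
It also fails if it takes over 67 s, if anything falls off the work surface, if the arm or the gripper's body presses on something with over 40 N, if the wrist force passes 120 N, or if a joint passes its speed limit or range.

ROBOT

A 7-joint arm with a two-finger parallel gripper is mounted at the origin on the work surface. World frame = base frame: x ahead of the robot, y to its left, z up, the work surface at z = 0. Lengths are in mm, angles in rad, forces in N, time in s.
With the tool pointing down it reaches from about 400 to 850 mm from the base axis. Payload 4.5 kg.
Tool frame: the origin (TCP) lies on the centre line of the jaws, within the pads' length; the fingertips stand 22 mm ahead of it and the grasp point (between the pads) lies 3 mm ahead of it; z points along the fingers, x is the direction in which the jaws open and shut, and the axes are right-handed (so a half turn about z gives the same grasp; the last joint's range is limited). The gripper opens to 85 mm and grips with 20 to 120 N. Pads are 22 mm wide; open, the fingers measure 114 mm over their backs; the gripper's body (76 mm by 85 mm) begins 54 mm behind the grasp point. The pads swing forward as they close: fully open they stand 13 mm farther back than shut.
Start: joints at [-1.234, 0.689, -0.195, 1.565, 0.157, 0.902, -0.215], TCP at [186.351, 596.595, 253.317] pointing down, gripper open.
Joint ranges: [-3.01, 3.01], [-0.46, 2.08], [-1.47, 1.51], [0.13, 2.56], [-1, 4.14], [0.04, 2.09], [-2.66, 2.66]. Speed limits (rad/s): [2.57, 2.57, 3.14, 3.14, 3.14, 3.14, 3.14].

INTERFACE

Orientations are given as [roll, pitch, yaw] about the fixed x, y, z axes, in that order (R = Rz(yaw) Ry(pitch) Rx(roll)).
In Python, from workcell import bot, jaws, get_state, capture, get_calibration, recognise gives the robot as it stands. Calls block until the motion is done:
- bot.move_to(position, orientation): joint-space move of the TCP to a pose.
- bot.move_straight(position, attitude=None, v=150, guard=None): straight line of the TCP; attitude=None keeps the orientation; v is the mean speed in mm/s. With guard (N) it stops when the force on the tool has changed by that much, and returns True; else False.
- bot.goto_joints(angles): joint-space move.
- jaws.command_gripper(opening, force=None): opening from 0.0 (shut) to 1.0 (fully open); force is the grip in N (None keeps the last); returns when the fingers have stopped.
- bot.wait(seconds).
- bot.inverse_kinematics(position, orientation): joint angles nearest the present ones, or None.
- get_state(): the state.
- capture(name): name is "side" or "top" or "wrist"; returns the picture (400x640x3 uint8, red, green, blue); there is no depth.
- get_calibration(name): a dict with "fx", "fy", "cx", "cy" (pixels), "R" (3x3) and "t" (3): a world point X has camera coordinates R X + t. Camera axes: x right, y down, z forward; pixel columns grow to the right and rows downward; lengths in mm; the calibration is good to about 2 mm. A picture is of the moment at which its call begins: read the wrist's pose just before it. get_calibration takes no time and is no camera call; for the wrist camera it gives the pose at the moment of the call.
A pose or a line that the arm cannot do raises bot.Unreachable and nothing moves.
- bot.sign_off(): hands the job in, once; it reports no verdict.
Trained networks look in the newest picture that a camera, given by its name, has taken for a name from the list of things; names that differ only in an ending like _2 or _b are one class to them, and where a whole thing is asked for, a point or a joint stands for the part that bears it (a point fixed in the world has none). Each returns a list of dicts, best first, with "conf" (0 to 1); they miss things now and then, are a little off and sometimes report something else, mostly with a low value. They report only what shows in the picture. A call takes as long as a camera call. They do not tell look-alikes from the thing itself.
- recognise(camera, label): "rect" ([left, top, right, bottom] in pixels, round what is visible of it).
The state is a dict: "time_s": time; "joints": joint angles; "qvel": joint speeds; "effort": joint torques, N m; "tcp_pos": TCP position; "eef_rot": TCP orientation; "wrist_force": force on the tool from outside, world axes, zero at the start; "ft_torque": the same for the moment, N m; "gripper_width": opening from 0.0 (shut) to 1.0 (fully open).
Only numpy, scipy, OpenCV 4.12 (cv2) and the standard library are available. Lean on these libraries where they do the work, as an engineer would, in place of code of your own. Each camera call takes 0.05 s, during which the arm holds its last target.

## Working session

There is one attempt and no reset: what is moved stays moved. The work goes in short steps, each a Python script; the robot and the scene stay as the last script left them, time stands still between calls to the robot, and variables do not carry over. Pictures are saved under pics/ and viewed, and the job is handed in when it is done.

```bash
mkdir -p pics; ls
python3 - <<'E'
from workcell import *
import cv2
for n in("side","top","wrist"):
    im=capture(n); cv2.imwrite(f"pics/{n}0.png",im[:,:,::-1]); 
    c=get_calibration(n); print(n,{k:(v if not hasattr(v,'tolist') else v.tolist()) for k,v in c.items()})
    for l in ("cell_mid","viewer","breeder_box","focus_knob","mat","index_mark") if n!="wrist" else ():
        try: print(n,l,[(r['conf'],[round(x) for x in r['rect']]) for r in recognise(n,l)])
        except Exception as e: print(l,e)
print(get_state())
E
```

```text
pics
side {'fx': 422.21759075003115, 'fy': 422.21759075003115, 'cx': 320.5840719457474, 'cy': 204.68826880612673, 'R': [[0.7413979015888112, -0.6710654420766109, 0.0005691838278219225], [-0.4656174616426104, -0.5150279249140292, -0.7196850811099541], [0.4832489326767307, 0.533307987010575, -0.694300410526689]], 't': [-409.88171416685987, 320.21873416035, 934.1351635428986]}
side cell_mid [(0.98, [219, 208, 244, 235]), (0.89, [205, 187, 231, 212]), (0.6, [255, 168, 277, 185])]
side viewer [(0.87, [331, 232, 436, 320])]
side breeder_box [(0.59, [205, 137, 319, 202])]
side focus_knob [(0.78, [410, 268, 428, 290]), (0.67, [283, 196, 349, 244])]
side mat [(0.75, [282, 197, 346, 244])]
side index_mark [(0.87, [330, 233, 435, 319])]
top {'fx': 490.16445520124734, 'fy': 490.16445520124734, 'cx': 319.5453175558287, 'cy': 201.41983134063622, 'R': [[-0.0083624643976757, -0.999842763606215, 0.015637047466971893], [-0.9974172604557278, 0.007224569853245889, -0.07146057749155814], [0.07133637034633192, -0.01619424758123377, -0.9973208453707807]], 't': [4.5448419285435016, 546.6400994821166, 1144.3
[... 761 characters left out ...]
, 'joints': array([-1.23419626,  0.68903753, -0.19455536,  1.56531489,  0.1573223 ,
        0.90248975, -0.21507406]), 'qvel': array([ 6.12539805e-04,  8.27587944e-04,  1.29286398e-03,  1.59373432e-03,
        7.70359975e-06,  1.00314985e-03, -8.61827868e-05]), 'effort': array([-3.21373082e-04, -5.39462328e+01, -1.26642175e+00, -1.58869368e+01,
        1.01116905e-02,  1.31402190e-03, -9.26325129e-06]), 'tcp_pos': array([186.38252061, 596.58801983, 253.35062781]), 'eef_rot': array([ 3.14155713e+00, -1.36187421e-04,  1.26802577e+00]), 'wrist_force': array([ 0.54054082, -0.37415736,  0.11292676]), 'ft_torque': array([ 0.04357146,  0.0294276 , -0.02725263]), 'gripper_width': 1.0039551771814477}
```

View pics/side0.png

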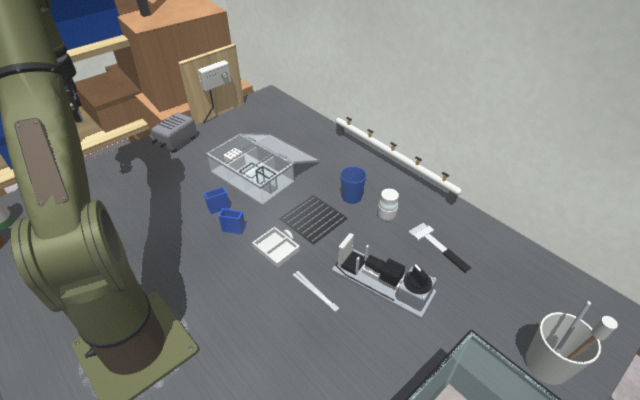

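View pics/top0.png

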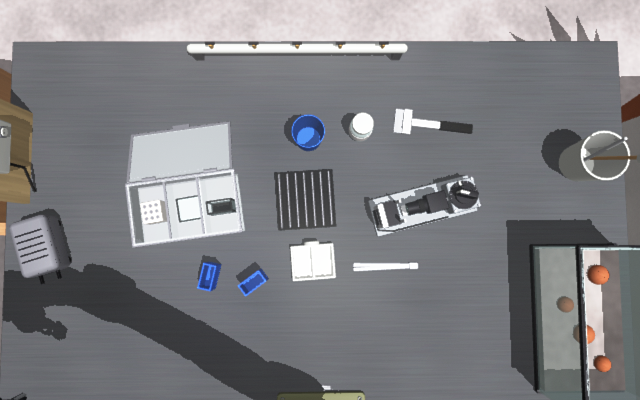

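View pics/wrist0.png

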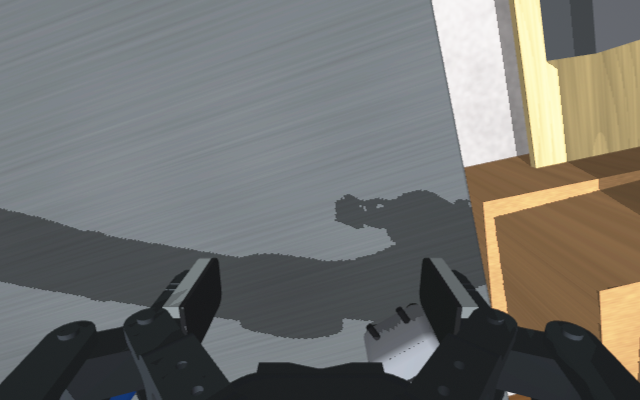

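```bash
cat > h.py <<'E'
import numpy as np, cv2
from workcell import *
def unproj(cal,uv,z):
    R=np.array(cal["R"]);t=np.array(cal["t"])
    d=R.T@np.array([(uv[0]-cal["cx"])/cal["fx"],(uv[1]-cal["cy"])/cal["fy"],1.])
    c=-R.T@t
    return c+d*(z-c[2])/d[2]
def proj(cal,X):
    p=np.array(cal["R"])@np.asarray(X,float)+np.array(cal["t"])
    return np.array([cal["fx"]*p[0]/p[2]+cal["cx"],cal["fy"]*p[1]/p[2]+cal["cy"]])
def save(n,im): cv2.imwrite(f"pics/{n}.png",im[:,:,::-1])
E
python3 - <<'E'
from h import *
im=cv2.imread("pics/top0.png")
cv2.imwrite("pics/topA.png",cv2.resize(im[110:260,120:250],None,fx=4.5,fy=3.9,interpolation=cv2.INTER_CUBIC) if 0 else cv2.resize(im[115:255,115:255],None,fx=4.2,fy=4.2,interpolation=cv2.INTER_CUBIC))
cv2.imwrite("pics/topB.png",cv2.resize(im[165:245,360:490],None,fx=6,fy=6,interpolation=cv2.INTER_CUBIC))
c=get_calibration("top")
print("cell",unproj(c,(220,206),66)[:2]);
print("panel~",unproj(c,(380,214),88)[:2]); print("knob",unproj(c,(463,193),107)[:2])
E
```

```text
cell [534.54543728 227.17862105]
panel~ [ 512.59892521 -133.48141183]
knob [ 556.74838973 -315.29529067]
```

View pics/topA.png

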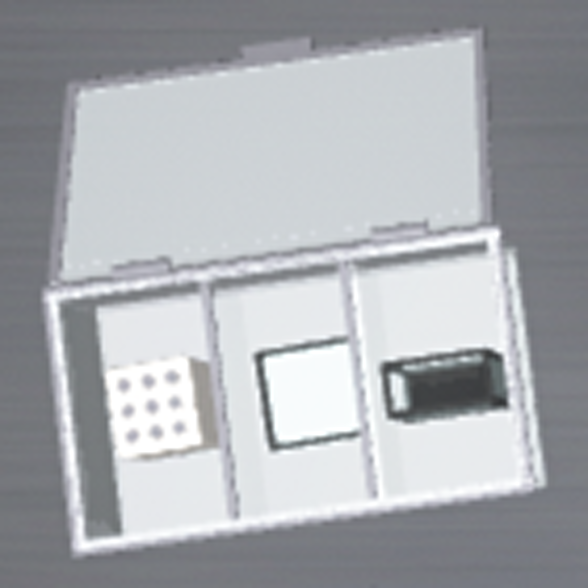

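View pics/topB.png

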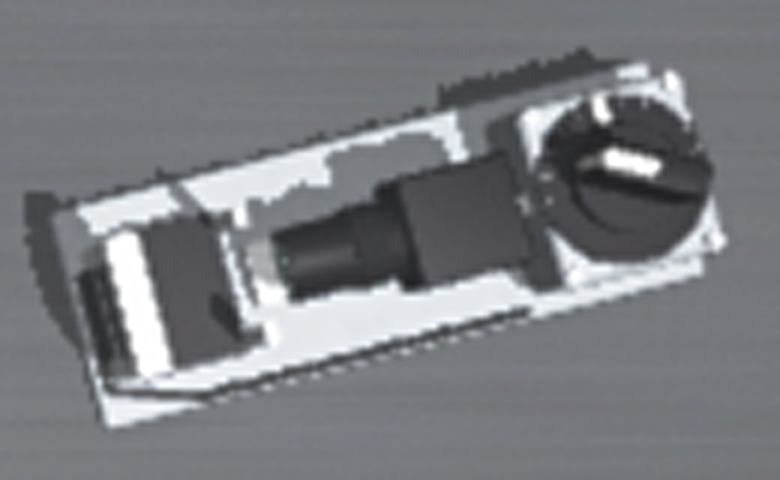

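Run:
```python
from h import *
from scipy.spatial.transform import Rotation as Ro
s=get_state();c=get_calibration("wrist")
T=Ro.from_euler("xyz",s["eef_rot"]).as_matrix()
R=np.array(c["R"]);cc=-R.T@c["t"]
print("cam in tool",T.T@(cc-s["tcp_pos"]),"look in tool",T.T@R[2], "camx",T.T@R[0])
t=get_calibration("top")
# box rim corners in topA px
f=lambda p:(115+p[0]/4.2,115+p[1]/4.2)
for p in [(50,295),(495,238),(540,480),(78,548)]: print(unproj(t,f(p),75)[:2])
for p in [(440,385)]: print("cell",unproj(t,f(p),66)[:2])
m=[unproj(t,p,4)[:2] for p in [(275,172),(333,170),(336,228),(277,230)]]; print("mat",np.mean(m,0),m)
g=lambda p:(360+p[0]/6,165+p[1]/6)
print("panel", [unproj(t,g(p),88)[:2] for p in [(122,232),(152,372)]])
print("knobaxis",unproj(t,g((630,180)),67)[:2])
import math
for psi in (0.15,0.15-math.pi,0.15+math.pi):
    q=bot.inverse_kinematics([535-60*0,227,200],[math.pi,0,psi]);print(psi,q)
for psi in (1.8,1.8-math.pi,0.23,.23-math.pi):
    print(psi,bot.inverse_kinematics([530,-220,250],[math.pi,0,psi]))
```

```text
cam in tool [   0.72109651  -73.53761214 -120.8510088 ] look in tool [-3.66065646e-05  2.91141618e-01  9.56679966e-01] camx [ 9.99999244e-01  1.18613083e-03 -3.22705108e-04]
[582.37510683 434.83375325]
[611.66206891 196.94725588]
[481.17037484 172.38990715]
[447.05709012 417.39079057]
cell [533.03281351 227.70828055]
mat [551.73843496  34.32578719] [array([619.72348136, 106.93872604]), array([623.71175108, -33.15256608]), array([483.57736358, -38.90438123]), array([479.94114383, 102.42137004])]
panel [array([ 535.73407997, -134.62691351]), array([ 483.48955443, -144.90400662])]
knobaxis [ 555.58966716 -332.22547859]
0.15 [-0.47795941  0.69694209 -0.0045136   1.76121429  0.00458799  0.68344644
 -0.33497802]
-2.991592653589793 [-0.0386176   0.80797533 -0.79979382  1.73721072  0.71430274  0.91316234
  2.14746762]
3.291592653589793 [-0.0386176   0.80797533 -0.79979382  1.73721072  0.71430274  0.91316234
  2.14746762]
1.8 [ 0.57418122  0.64981555 -0.44417452  1.7196246   0.3526741   0.85217177
  1.77426293]
-1.341592653589793 [ 0.07078958  0.65894134  0.41962141  1.74688533 -0.35137966  0.81066193
 -0.68429336]
0.23 [ 0.32581704  0.62102799 -0.02134423  1.73319783  0.01752583  0.78755142
  0.52609074]
-2.911592653589793 [-0.22162262  0.87969923  1.08724525  1.76111613 -0.88512222  1.0788362
 -1.72793092]
```

Run:
```python
from h import *
import math
bot.move_to([533,225,260],[math.pi,0,0.15]); bot.wait(0.3)
print(get_state()["time_s"],get_state()["tcp_pos"],get_state()["eef_rot"])
c=get_calibration("wrist"); im=capture("wrist"); save("w1",im)
import pickle; pickle.dump(c,open("w1.pkl","wb"))
print([(r['conf'],r['rect']) for r in recognise("wrist","cell_mid")])
```

```text
2.8917 [532.77441021 225.56554576 259.95553176] [-3.14146558e+00  8.32356634e-05  1.51026747e-01]
[(0.84, [121.4, 90.2, 212.1, 141.0]), (0.78, [108.8, 172.7, 189.8, 249.9]), (0.7, [308.5, 132.2, 341.6, 200.6])]
```

View pics/w1.png

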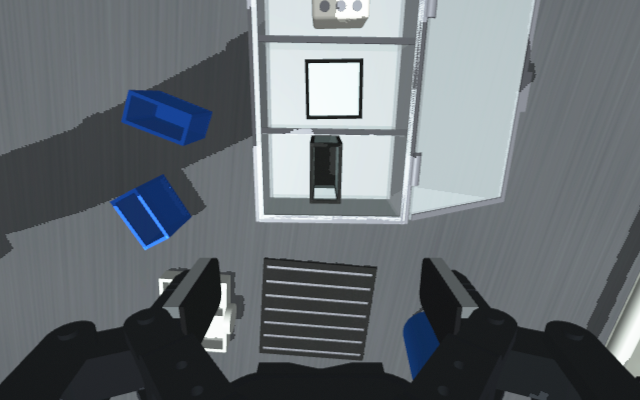

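Run:
```python
from h import *
im=cv2.imread("pics/w1.png")
cv2.imwrite("pics/w1z.png",cv2.resize(im[120:230,245:425],None,fx=4.4,fy=4.4,interpolation=cv2.INTER_CUBIC))
```

```text
(no output)
```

View pics/w1z.png

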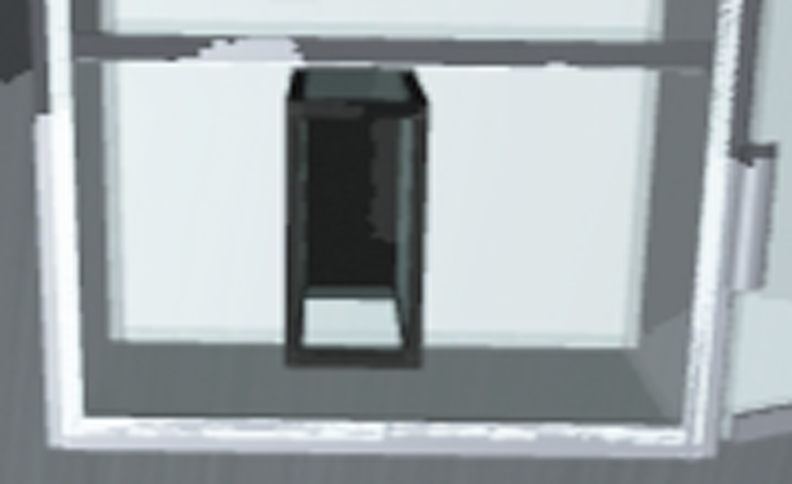

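Run:
```python
from h import *
import pickle
c=pickle.load(open("w1.pkl","rb"))
f=lambda p:(245+p[0]/4.4,120+p[1]/4.4)
P=np.array([unproj(c,f(p),66)[:2] for p in [(287,365),(420,366),(427,105),(288,105)]])
print(P,P.mean(0)); d=[np.linalg.norm(P[i]-P[(i+1)%4]) for i in range(4)];print(d)
v=(P[2]+P[3]-P[0]-P[1]);print("cell yaw",np.arctan2(v[1],v[0])-np.pi/2)
# box rim outer, z75
Q=np.array([unproj(c,f(p),75)[:2] for p in [(50,440),(715,448)]]);print(Q,np.arctan2(*(Q[1]-Q[0])[::-1]),np.linalg.norm(Q[1]-Q[0]))
```

```text
[[528.13882354 199.10373251]
 [557.13270948 203.24293861]
 [549.04457196 259.94479965]
 [520.30157694 255.60758489]] [538.65442048 229.47476391]
[np.float64(29.287854979485935), np.float64(57.275815259576106), np.float64(29.06838823326821), np.float64(57.04478739266109)]
cell yaw 0.13975938012828104
[[479.49378507 177.37616379]
 [622.72494803 197.09964056]] 0.13684318460747927 144.58278452301437
```

Run:
```python
from h import *
import math
a=[math.pi,0,0.14]
jaws.command_gripper(0.65,25)
bot.move_to([538.5,229.3,150],a)
print(bot.move_straight([538.5,229.3,45],a,v=70,guard=8))
s=get_state();print(s["time_s"],s["tcp_pos"],s["wrist_force"])
c=get_calibration("wrist");save("w2",capture("wrist"))
jaws.command_gripper(0.0,25)
s=get_state();print(s["time_s"],s["gripper_width"],s["wrist_force"],s["tcp_pos"])
save("w3",capture("wrist"))
```

```text
False
5.5667 [538.7898913  229.43130106  45.42544864] [ 0.35395394 -0.1571592   0.40532388]
5.9583 0.3442498675517655 [-0.04755742 -0.53366342  3.10806148] [538.63583215 229.38341149  45.27453711]
```

View pics/w3.png

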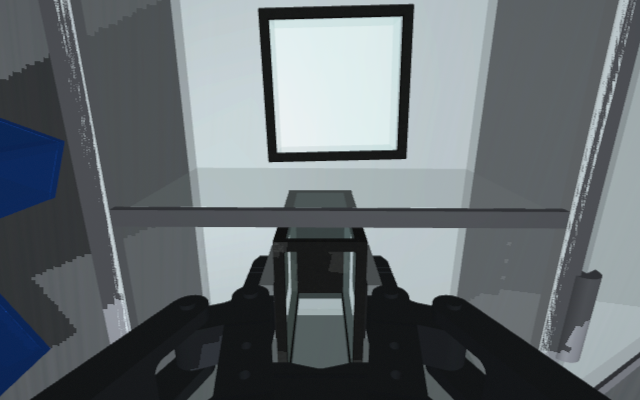

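Run:
```python
from h import *
import math
bot.move_straight([538.6,229.4,165],v=120)
s=get_state();print(s["time_s"],s["gripper_width"],s["wrist_force"])
a=[math.pi,0,1.0]
bot.move_to([551,34,150],a)
bot.move_straight([551,34,58],a,v=120)
print(bot.move_straight([551,34,42],a,v=15,guard=4))
s=get_state();print(s["time_s"],s["gripper_width"],s["wrist_force"],s["tcp_pos"])
save("w4",capture("wrist"));save("s4",capture("side"))
```

```text
7.1583 0.3513202903731373 [ 0.06879164  0.36925909 -1.41388265]
True
9.7167 0.3488762584728919 [-0.04312797  0.07600354  4.83067185] [550.88434161  33.98351169  45.20226097]
```

View pics/w4.png

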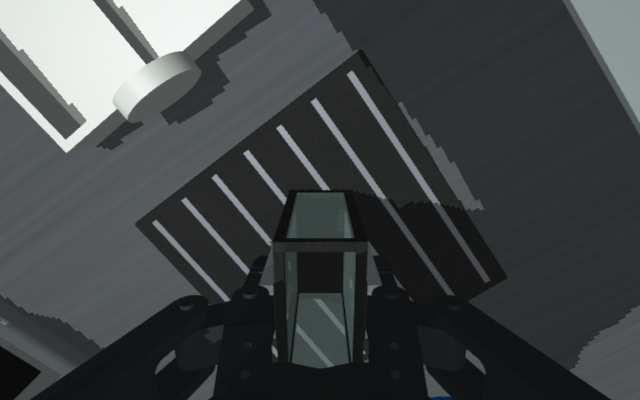

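View pics/s4.png

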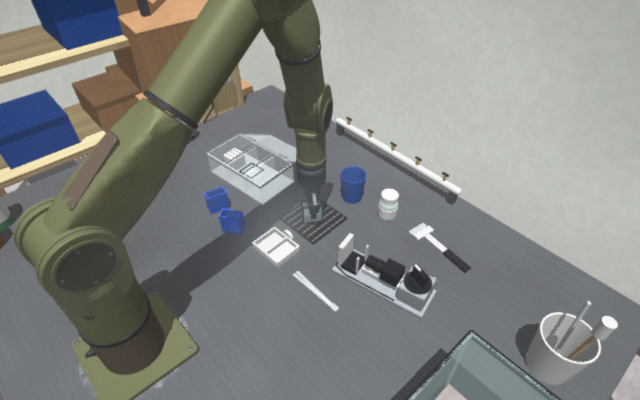

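Run:
```python
from h import *
import math,pickle
jaws.command_gripper(0.65)
bot.move_straight([551,34,180],v=150)
jaws.command_gripper(1.0)
bot.move_to([551,34,220],[math.pi,0,1.0-math.pi/2]); bot.wait(0.3)
s=get_state();print(s["time_s"],s["tcp_pos"],s["eef_rot"])
c=get_calibration("wrist"); im=capture("wrist"); save("w5",im);pickle.dump(c,open("w5.pkl","wb"))
cv2.imwrite("pics/w5z.png",cv2.resize(im[120:300,220:420,::-1],None,fx=4,fy=3.3) if 0 else cv2.resize(im[110:310,220:420,::-1],None,fx=3,fy=3,interpolation=cv2.INTER_CUBIC))
```

```text
12.9667 [550.92557737  33.89850441 219.83796937] [ 3.14151402e+00  3.45326311e-04 -5.70594179e-01]
```

View pics/w5z.png

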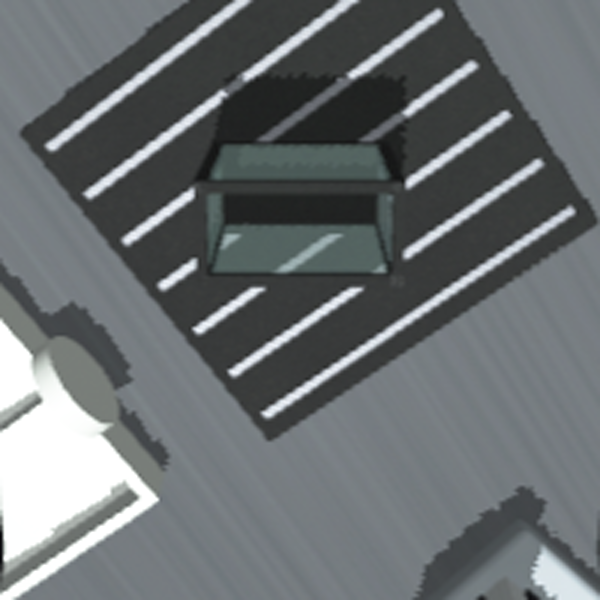

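```bash
cat >> h.py <<'E'
def drawbox(im,c,ctr,yaw,size,z0,z1,col=(0,0,255),s=1,o=(0,0)):
    cs,sn=np.cos(yaw),np.sin(yaw); pts=[]
    for z in (z0,z1):
        for a,b in((1,1),(-1,1),(-1,-1),(1,-1)):
            lx,ly=a*size[0]/2,b*size[1]/2
            p=proj(c,[ctr[0]+cs*lx-sn*ly,ctr[1]+sn*lx+cs*ly,z]); pts.append(tuple(int(round(v)) for v in (p-o)*s))
    for i in range(4):
        for a,b in((i,(i+1)%4),(4+i,4+(i+1)%4),(i,i+4)): cv2.line(im,pts[a],pts[b],col,1)
    return pts
E
python3 - <<'E'
from h import *
import pickle
c=pickle.load(open("w5.pkl","rb"));im=cv2.imread("pics/w5.png")
z=cv2.resize(im[150:220,260:380],None,fx=6,fy=6,interpolation=cv2.INTER_CUBIC)
z2=z.copy()
print(drawbox(z2,c,(551,34),1.0,(30,58),4,66,s=6,o=(260,150)))
cv2.imwrite("pics/w5a.png",np.vstack([z,z2])[:, :][:840])
z3=np.vstack([z,z2]);cv2.imwrite("pics/w5a.png",cv2.resize(z3,(514,600)))
E
```

```text
[(183, 48), (188, 223), (528, 222), (533, 47), (146, 128), (152, 336), (563, 335), (569, 127)]
```

View pics/w5a.png

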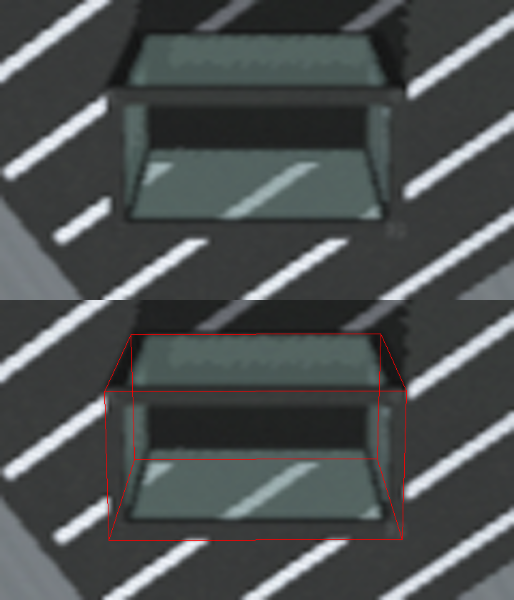

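Run:
```python
from h import *
import math,pickle
bot.move_to([550,-310,300],[math.pi,0,0.23]); bot.wait(0.3)
s=get_state();print(s["time_s"],s["tcp_pos"],s["eef_rot"])
c=get_calibration("wrist"); im=capture("wrist"); save("w6",im);pickle.dump(c,open("w6.pkl","wb"))
```

```text
14.6417 [ 550.36301847 -309.00317773  299.8541927 ] [-3.14117380e+00  1.64884366e-04  2.31470622e-01]
```

View pics/w6.png

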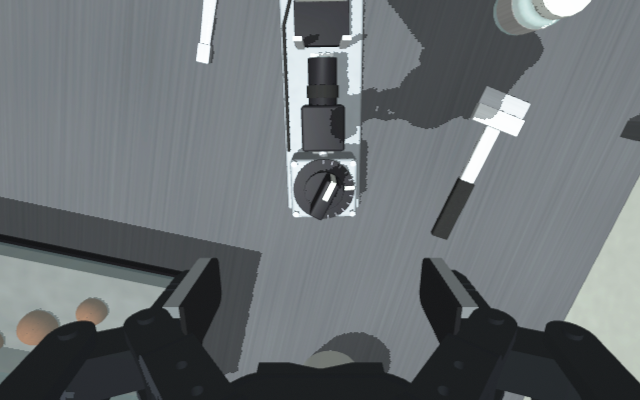

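Run:
```python
from h import *
import math,pickle
bot.move_to([537,-240,290],[math.pi,0,0.23]); bot.wait(0.3)
s=get_state();print(s["time_s"],s["tcp_pos"],s["eef_rot"])
c=get_calibration("wrist"); im=capture("wrist"); save("w7",im);pickle.dump(c,open("w7.pkl","wb"))
z=cv2.resize(im[0:260,190:450,::-1],None,fx=2.3,fy=2.3,interpolation=cv2.INTER_CUBIC);cv2.imwrite("pics/w7z.png",z)
```

```text
15.3833 [ 536.98658751 -241.23194699  290.00240564] [ 3.14088310e+00 -7.41574128e-05  2.28141126e-01]
```

View pics/w7z.png

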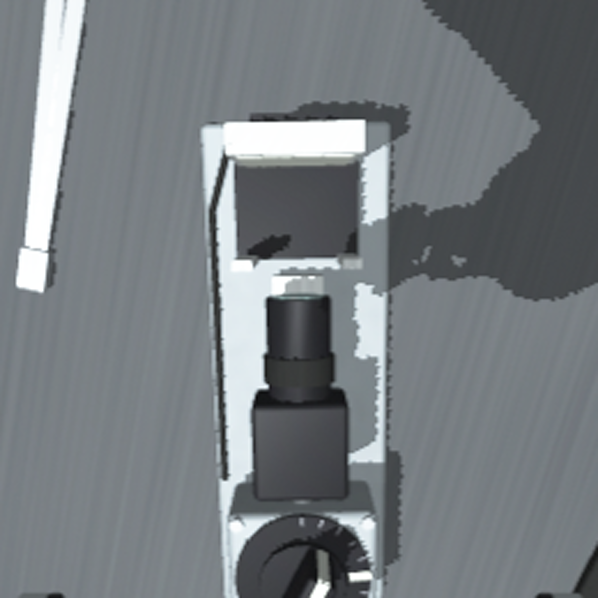

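Run:
```python
from h import *
im=cv2.imread("pics/w6.png")
cv2.imwrite("pics/w6z.png",cv2.resize(im[140:230,270:380],None,fx=6.5,fy=6.5,interpolation=cv2.INTER_CUBIC))
im=cv2.imread("pics/w7.png")
cv2.imwrite("pics/w7y.png",cv2.resize(im[40:130,270:380],None,fx=6.5,fy=6.5,interpolation=cv2.INTER_CUBIC))
```

```text
(no output)
```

View pics/w6z.png

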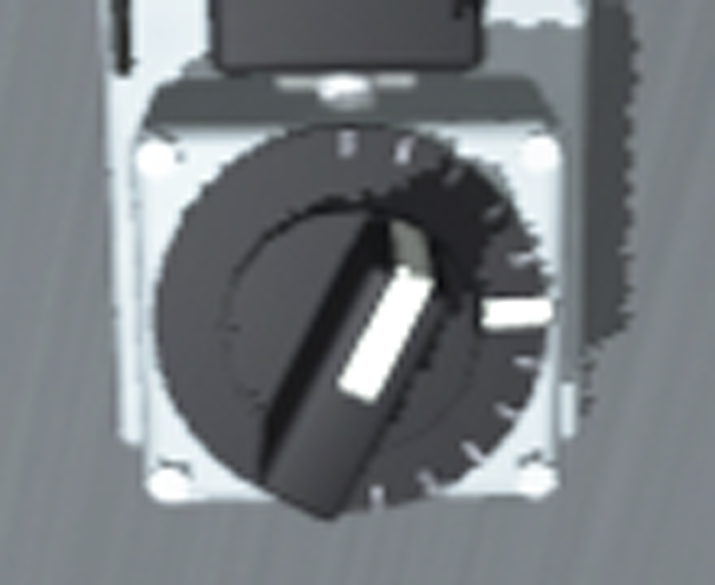

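View pics/w7y.png

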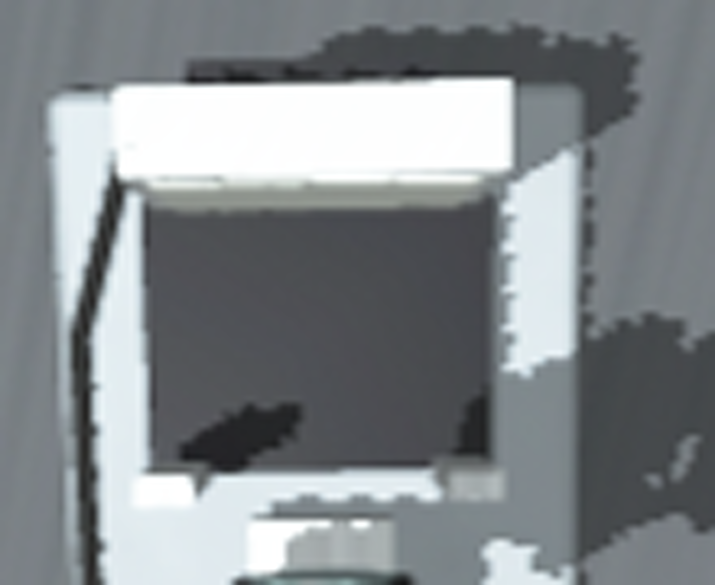

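```bash
cat > fit.py <<'E'
from h import *
import pickle
from scipy.optimize import least_squares
c6=pickle.load(open("w6.pkl","rb"));c7=pickle.load(open("w7.pkl","rb"))
A=[((113,88),(97,27,88)),((513,80),(97,-27,88)),((513,168),(85,-27,88)),((116,180),(85,27,88)),
((133,475),(45,27,75)),((197,472),(45,19,75)),((197,505),(41,19,75)),((133,508),(41,27,75)),
((440,470),(45,-19,75)),((503,467),(45,-27,75)),((503,498),(41,-27,75)),((440,500),(41,-19,75))]
B=[((140,125),(-72,36,64)),((558,125),(-72,-36,64)),((143,500),(-138,36,64)),((555,500),(-138,-36,64)),((515,313),(-105,-30,67)),((347,143),(-75,0,67))]
def W(p,X): 
    cs,sn=np.cos(p[2]),np.sin(p[2]); return [p[0]+cs*X[0]-sn*X[1],p[1]+sn*X[0]+cs*X[1],X[2]]
def res(p,a=A,b=B):
    r=[proj(c7,W(p,X))-np.array([270+u/6.5,40+v/6.5]) for (u,v),X in a]+[proj(c6,W(p,X))-np.array([270+u/6.5,140+v/6.5]) for (u,v),X in b]
    return np.ravel(r)
for a,b in((A,B),(A,[]),([],B)):
    f=least_squares(lambda p:res(p,a,b),[530,-230,1.8]); print(f.x,np.sqrt(np.mean(f.fun**2)),"dock",W(f.x,(65,0,25)),"knob",W(f.x,(-105,0,67)))
    if a and b: print(np.round(f.fun.reshape(-1,2),1).tolist()); p=f.x
# pointer line at bar top z107.5
g=lambda q:(270+q[0]/6.5,140+q[1]/6.5)
a1=unproj(c6,g((360,392)),107.5);a2=unproj(c6,g((413,275)),107.5);d=a2-a1
print("ptr",a1,a2,"value",p[2]-np.arctan2(d[1],d[0]))
e=np.array(a2[:2])-W(p,(-105,0,0))[:2]; print("via axis",p[2]-np.arctan2(e[1],e[0]))
E
python3 fit.py
```

```text
[ 534.75522069 -228.30496083    1.81301486] 0.8267875000223986 dock [np.float64(519.164516379246), np.float64(-165.20242570481741), 25] knob [np.float64(559.9402045667592), np.float64(-330.23982526271976), 67]
[[-0.2, -0.7], [-0.1, -0.5], [-0.2, 0.6], [-0.1, -0.2], [0.3, 0.1], [-1.2, 0.4], [-1.0, -0.3], [0.5, -0.7], [1.2, 0.1], [-0.1, 0.5], [-0.2, -0.0], [1.2, -0.2], [-2.7, -0.1], [1.2, -0.9], [-0.8, 1.0], [0.5, 0.3], [1.9, 1.2], [-0.4, 0.1]]
[ 534.86794655 -228.35674095    1.8148377 ] 0.5696867540287756 dock [np.float64(519.1622427578234), np.float64(-165.28272991640887), 25] knob [np.float64(560.2386988221663), np.float64(-330.2455280170537), 67]
[ 535.43947303 -227.85293879    1.80557859] 1.1509129957201254 dock [np.float64(520.3184429303705), np.float64(-164.63621276878246), 25] knob [np.float64(559.8657524139819), np.float64(-329.9722654391164), 67]
ptr [ 561.41327282 -329.36421543  107.5       ] [ 564.77782035 -310.2654718   107.5       ] value 0.41659524378511015
via axis 0.47983449537824185
```

Run:
```python
from h import *
import math
x,y=560.1,-330.1
p0=1.813-0.43-math.pi/2
jaws.command_gripper(0.5,25)
bot.move_to([x,y,150],[math.pi,0,p0])
print(bot.inverse_kinematics([x,y,100],[math.pi,0,p0-1.1]))
print(bot.move_straight([x,y,100],v=80,guard=8))
jaws.command_gripper(0.0,25)
s=get_state();print(s["time_s"],s["gripper_width"],s["wrist_force"],s["ft_torque"],s["tcp_pos"],s["joints"])
try:
    bot.move_straight([x,y,100],[math.pi,0,p0-0.1],v=20)
except Exception as e: print(repr(e))
s=get_state();print(s["time_s"],s["wrist_force"],s["ft_torque"],s["tcp_pos"],s["eef_rot"])
```

```text
[ 0.32233944  0.93560913  0.26607677  1.60893792 -0.35944344  0.64567436
 -0.5135696 ]
False
17.7667 0.15929294169985742 [-3.73739555  0.24571586  5.16331035] [ 0.16622392  0.6066834  -0.00182538] [ 559.43441869 -330.27459343  100.59726133] [ 0.46312763  0.91314673 -0.00187219  1.60117724  0.00335089  0.62808247
  0.27106117]
18.0167 [-3.78015243  0.96063674  5.15952505] [ 0.17748421  0.65190425 -0.1221375 ] [ 559.44204742 -330.29556102  100.58405862] [ 3.14103172e+00  9.27544038e-04 -2.88746513e-01]
```

Run:
```python
from h import *
import math
x,y=560.1,-330.1
for p in np.arange(-0.40,-1.2578,-0.12).tolist()+[-1.2578]:
    bot.move_straight([x,y,100],[math.pi,0,p],v=20)
bot.wait(0.2)
s=get_state();print(s["time_s"],s["wrist_force"],s["ft_torque"],s["tcp_pos"],s["eef_rot"],s["gripper_width"])
jaws.command_gripper(0.45)
bot.move_straight([x,y,160],v=150)
bot.move_to([550,-310,300],[math.pi,0,0.23]); bot.wait(0.2)
import pickle
c=get_calibration("wrist"); im=capture("wrist"); save("w8",im);pickle.dump(c,open("w8.pkl","wb"))
cv2.imwrite("pics/w8z.png",cv2.resize(im[140:230,270:380,::-1],None,fx=6.5,fy=6.5,interpolation=cv2.INTER_CUBIC))
print(get_state()["time_s"])
```

```text
20.5917 [-3.44037757  0.76518968  5.29735731] [ 0.01202616  0.66868336 -0.03334393] [ 559.61865157 -330.5197629   100.60792427] [ 3.14106962e+00 -3.73668002e-04 -1.25783943e+00] 0.15681395650533975
22.7833
```

View pics/w8z.png

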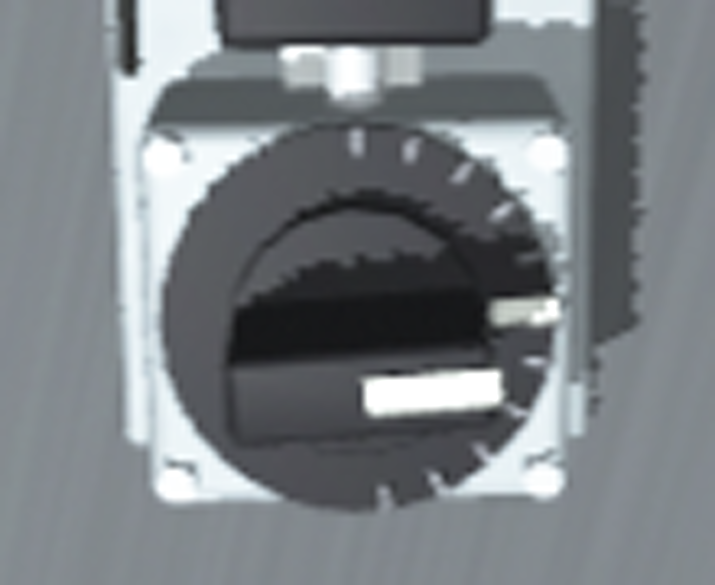

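Run:
```python
from h import *
import math,pickle
c=pickle.load(open("w8.pkl","rb"));g=lambda q:(270+q[0]/6.5,140+q[1]/6.5)
for P,Q,z in(((366,397),(501,387),107.5),((487,313),(558,308),67)):
    d=unproj(c,g(Q),z)-unproj(c,g(P),z); print("value by dir",1.813-np.arctan2(d[1],d[0]))
a=[math.pi,0,1.0-math.pi/2]
jaws.command_gripper(1.0,25)
bot.move_to([551,34,160],a)
bot.move_straight([551,34,85],a,v=120)
print(bot.move_straight([551,34,45],a,v=40,guard=6))
s=get_state();print(s["time_s"],s["tcp_pos"],s["wrist_force"])
jaws.command_gripper(0.0,25)
s=get_state();print(s["time_s"],s["gripper_width"],s["wrist_force"],s["tcp_pos"])
save("w9",capture("wrist"))
```

```text
value by dir 1.5068850325626602
value by dir 1.5114809543191974
False
26.625 [551.17751284  33.98813157  45.21063117] [ 0.24514763 -0.16493801 -0.21591525]
26.9917 0.6763567136368442 [-0.18937413 -0.87905998  2.41205968] [551.25713391  34.01885143  45.27881243]
```

View pics/w9.png

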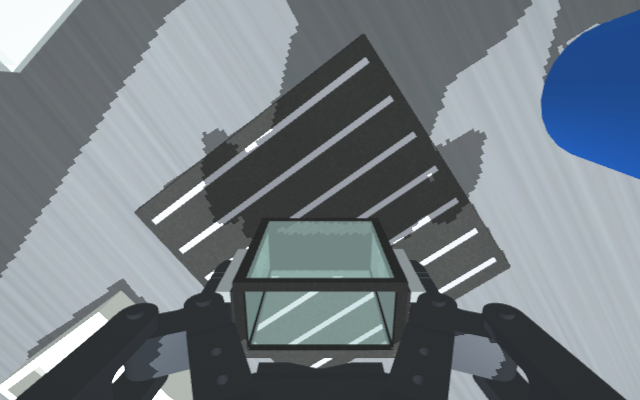

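Run:
```python
from h import *
import math,pickle
x,y=519.2,-165.2
a=[math.pi,0,1.813-math.pi/2]
bot.move_straight([551,34,175],v=120)
bot.move_to([x,y,170],a)
bot.wait(0.2)
s=get_state();print(s["time_s"],s["gripper_width"],s["wrist_force"],s["tcp_pos"],s["eef_rot"])
print(bot.move_straight([x,y,118],a,v=80,guard=6))
bot.wait(0.2)
c=get_calibration("wrist");save("w10",capture("wrist"));pickle.dump(c,open("w10.pkl","wb"))
save("s10",capture("side"))
s=get_state();print(s["time_s"],s["tcp_pos"],s["eef_rot"])
```

```text
29.3 0.6806728355772063 [-0.52031812  0.48155867 -1.12761448] [ 519.94581441 -162.8867194   169.95538434] [-3.14072769e+00 -4.81263434e-04  2.45260538e-01]
False
30.4 [ 519.40250749 -165.2987026   118.37474095] [ 3.14124943e+00 -6.50227613e-04  2.42073125e-01]
```

View pics/w10.png

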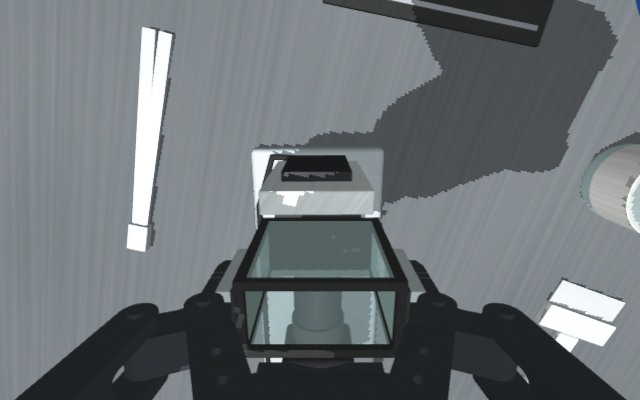

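Run:
```python
from h import *
im=cv2.imread("pics/s10.png")
cv2.imwrite("pics/s10z.png",cv2.resize(im[190:330,290:450],None,fx=4.2,fy=4.2,interpolation=cv2.INTER_CUBIC))
```

```text
(no output)
```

View pics/s10z.png

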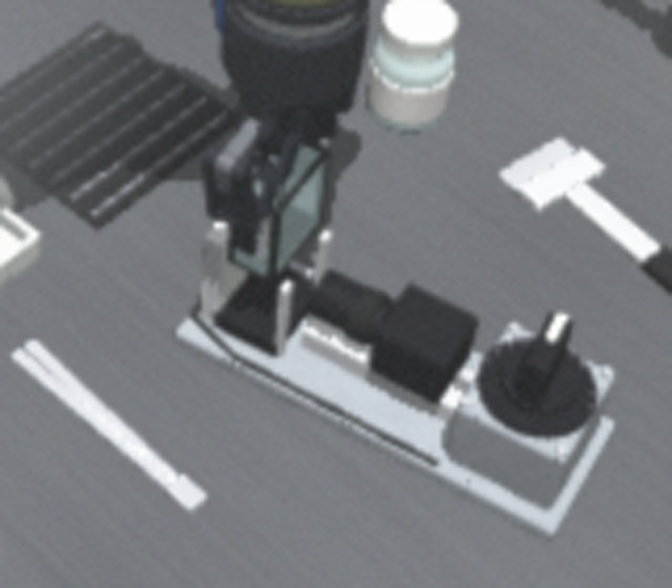

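Run:
```python
from h import *
import pickle
c=pickle.load(open("w10.pkl","rb"));im=cv2.imread("pics/w10.png")
o=(200,130);z=cv2.resize(im[130:370,200:460],None,fx=2.5,fy=2.5,interpolation=cv2.INTER_CUBIC)
V=(534.76,-228.3,1.813)
pc=(V[0]+np.cos(V[2])*91,V[1]+np.sin(V[2])*91)
drawbox(z,c,pc,V[2],(12,54),30,88,s=2.5,o=o)
drawbox(z,c,(519.4,-165.3),V[2],(30,58),77.4,139.4,(0,255,0),s=2.5,o=o)
cv2.imwrite("pics/w10o.png",z)
```

```text
(no output)
```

View pics/w10o.png

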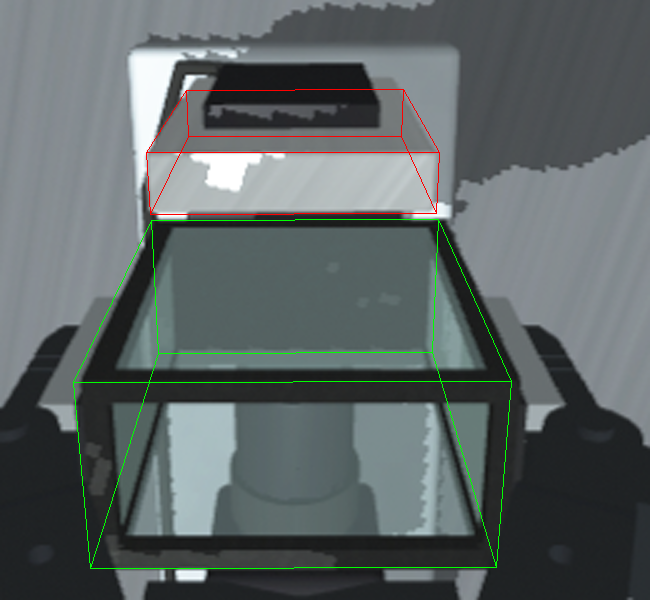

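Run:
```python
from h import *
import math
x,y=519.2,-165.2
a=[math.pi,0,1.813-math.pi/2]
r=bot.move_straight([x,y,74],a,v=50,guard=5)
s=get_state();print(r,s["time_s"],s["tcp_pos"],s["wrist_force"])
if not r:
    print(bot.move_straight([x,y,63],a,v=12,guard=4))
    s=get_state();print(s["time_s"],s["tcp_pos"],s["wrist_force"],s["ft_torque"],s["eef_rot"])
save("w11",capture("wrist"));im=capture("side");save("s11",im)
cv2.imwrite("pics/s11z.png",cv2.resize(im[190:330,290:450,::-1],None,fx=4.2,fy=4.2,interpolation=cv2.INTER_CUBIC))
```

```text
False 31.4333 [ 519.43126409 -165.25438509   74.25621569] [-0.12838183 -0.40909532 -0.77744798]
True
32.0917 [ 519.14497938 -165.19632849   66.2643504 ] [-0.04577436  0.36593295  3.95580893] [0.045724   0.02854461 0.04408378] [3.14157816e+00 2.08205572e-04 2.42195783e-01]
```

View pics/w11.png

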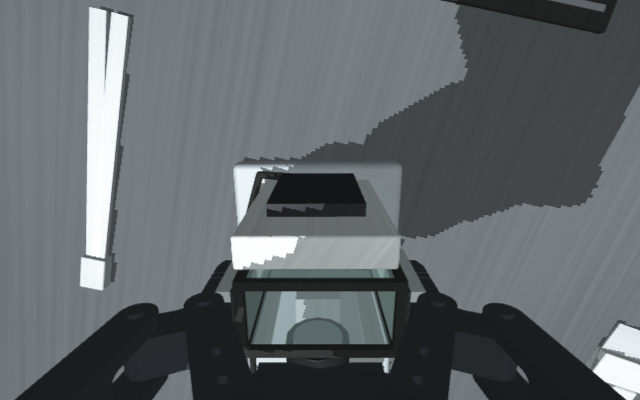

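View pics/s11z.png

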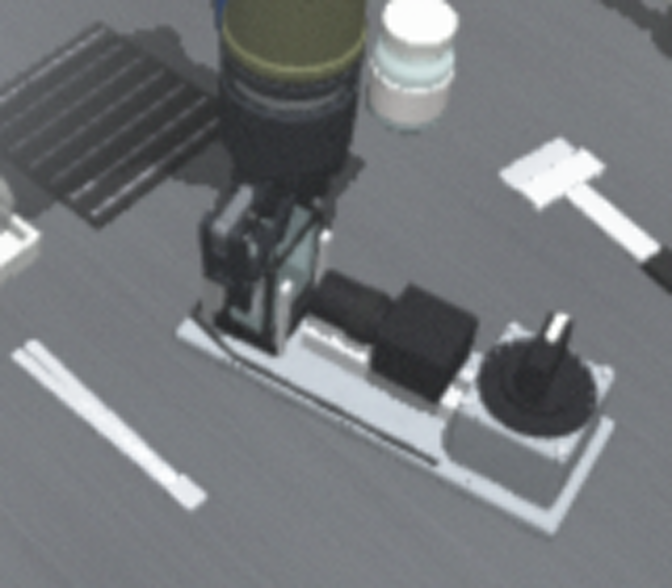

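Run:
```python
from h import *
import math,pickle
jaws.command_gripper(1.0)
s=get_state();x,y,_=s["tcp_pos"];print(s["wrist_force"],s["gripper_width"])
print(bot.move_straight([x,y,150],v=80,guard=8))
bot.move_to([537,-240,290],[math.pi,0,0.23]); bot.wait(0.3)
c=get_calibration("wrist"); im=capture("wrist"); save("w12",im)
z=cv2.resize(im[30:150,250:400,::-1],None,fx=4,fy=4,interpolation=cv2.INTER_CUBIC);z2=z.copy()
drawbox(z2,c,(519.2,-165.2),1.813,(30,58),25,87,(0,255,0),s=4,o=(250,30))
cv2.imwrite("pics/w12z.png",cv2.resize(np.vstack([z,z2]),(375,600)))
cv2.imwrite("pics/w12y.png",z2)
print(get_state()["time_s"],get_state()["wrist_force"])
im=capture("side");cv2.imwrite("pics/s12z.png",cv2.resize(im[190:330,290:450,::-1],None,fx=4.2,fy=4.2,interpolation=cv2.INTER_CUBIC))
```

```text
[-0.63006524  1.03155492 -0.03610978] 1.001511923439016
False
34.8167 [ 0.01133967  1.13062839 -0.0933612 ]
```

View pics/w12z.png

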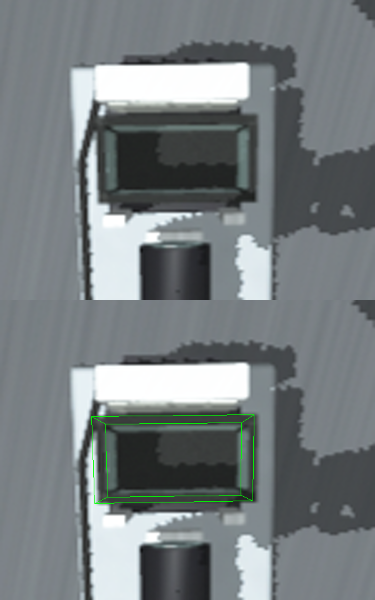

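View pics/w12.png

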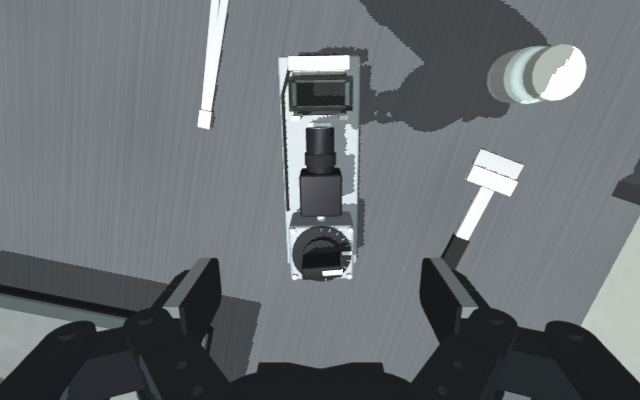

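View pics/s12z.png

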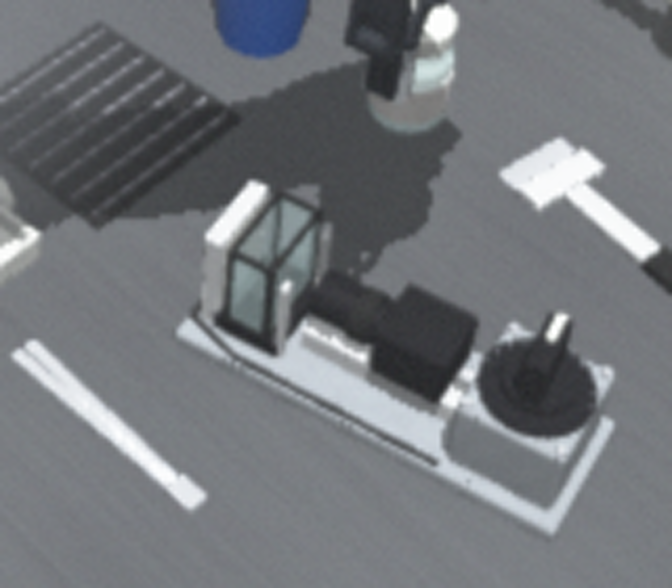

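Run:
```python
from workcell import *
bot.wait(0.3); print(get_state()["time_s"]); bot.sign_off()
```

```text
35.1667
the job is handed in; nothing more can be done
```

I handed the job in at 35.2 s of the 67 s allowed. The viewing cell is standing in the viewer's dock and the focus knob is at the long index line.

- **Cell:** I gripped it at about 25 N throughout. I lifted it out of the box by its broad faces, stood it on the mat, and regripped it at its narrow ends. Then I lowered it into the dock under a force guard. It touched down at about 4 N, at the height expected for the dock floor, and I released it and backed away.
- **Knob:** I turned it from about 0.43 rad. A wrist picture afterwards put it at about 1.507 rad, and the index line measured the same way came out at 1.511 rad.
- **Last pictures:** These show the cell upright between the light panel and the fork. It is about 1–2 mm off centre towards the viewer's −y side (limit 10 mm) and within about 1 mm along the optical axis (limit 7 mm). The arm was clear of everything, and nothing else looked moved.

No check failed. The small disagreements were:
- The first top-camera estimate of the cell was about 6 mm from the wrist-camera one, so I used the wrist's.
- The viewer pose differed by up to about 1.3 mm depending on which features I fitted.

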